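# Pack-drilling set-up: square three slate blanks and slide them under the drill

## Task

Get the three long slate blanks ready to be drilled together: lay the loose one on top of the two already stacked on the drill's plywood board, tap the pack up against the fence until all the edges are flush, and slide it along the fence, under the bush bar and drill, until it is fully home against the stop. Slate chips, so lay the blank down rather than dropping it, do not bump the drill, and leave the other things on the bench where they are.

Things in the scene. Friction and masses are not known exactly. Their poses are not given: they have to be found in the camera images.
- jig: Drill base with plywood board (155 x 450 mm, top 48 mm above the bench), fence, guide and bush bar, fixed. Origin on the bench below the spindle axis; z up, +y along the fence away from the stop (robot's left), +x across the board to the fence, away from the robot. In this frame, mm: board x -100 to 55, y -130 to 320; a 60 wide blank against the fence has its centre line at x = 0.
- fence_face (a point): Point at the foot of the fence's face, at x = 30, y = 170, z = 48 mm in jig; axes as the jig's. The hardwood fence runs straight along the board's back edge (jig y -130 to 320 mm), 22 mm high above the board, 18 thick; its flat face looks to -x.
- guide_mouth (a point): Foot of the front guide batten's inner edge where its straight part begins, x = -34, y = 25, z = 48 mm in jig; axes as the jig's. Batten 18 wide, 22 high, from jig y = 25 to -115, outer face x = -52, and a slanted lead-in to y = 43. Fence and batten leave a channel 64 mm wide for the 60 mm wide pack, which enters from +y.
- bush (a point): Centre of the underside of the steel bush bar that bridges fence and batten, on the spindle axis, 30 mm above the board; axes as the jig's. Bar 30 mm wide along y, top with bush 42 mm above the board. A pack of three blanks is 24 mm high and passes under it.
- drill: Small grey bench drill standing on the jig, fixed; frame as jig. mm: chuck on the axis x = 0, y = 0, radius 17, from 50 above the board, drill tip 40 above it; head and belt cover x -48 to 218, y -39 to 39, from 168 to 302 above the bench; column at x = 140, motor behind to x = 219; feed handles to y = -71. Do not bump it (10 N at most).
- stop: Aluminium stop block (56 x 20 mm, 24 high, black thumbscrew) clamped on the fence across the channel beyond the drill, immovable. Origin on the board's top, on the channel's centre line, in the face that the blanks' ends meet; axes as the jig's, the pack arrives from +y. Set somewhere from jig y = -75 to -45 mm.
- blank_low: Lower of the two stacked slate blanks, dark grey rectangle 60 (its x) x 180 (its y) x 8 mm (z), 0.23 kg give or take a quarter. Origin at the centre of its underside. Lies flat on the plywood board to the left of the drill, away from the fence and roughly parallel to it.
- blank_mid: The second blank, same size, lying flat on blank_low and staggered from it. Origin at the centre of its underside. The slate is honed and the board waxed: blanks slide easily on one another and on the board (friction about 0.35), the whole pack moves with 2 to 4 N.
- blank_loose: The loose third blank, same size and slate (60 in its x, 180 in its y, 8 thick), lying flat on the bench top left of the drill's board. Origin at the centre of its underside.
- offcut: A shorter, narrower slate offcut, 46 x 105 x 8 mm, flat on the bench near the loose blank; not for this job. Origin at the centre of its underside.
- caliper: Steel caliper 225 mm long (its y) lying on the bench between robot and drill, 8 mm high; bystander.
- set_square: Flat steel set square about 150 x 90 mm, 3 mm thick, on the bench right of the drill; bystander.
- pebble_grey: Grey pebble 40 mm across, 22 high, on the plywood board in front of the front guide batten; bystander.
- pebble_brown: Brown pebble 48 mm across, 24 high, on the bench; bystander.
- dop_stick: Wooden stick 170 mm long with a stone stub on its end, 22 mm high, lying on the bench between robot and drill; bystander.

How it is judged (in metres and radians):
On the way, in this order (a step that is already met when the one before it is completed fails the run):
1. the loose blank lies flat on the other two, let go (horizontal distance between blank_loose and blank_mid below 0.03 m and z of blank_loose in the frame of jig between 0.061 and 0.067 m and angle between blank_loose's own z axis and vertical below 0.06 rad and contact force between the fingers and blank_loose below 0.1 N), for 0.2 s.
2. the pack of three has gone in under the bush bar (y of each of blank_low, blank_mid, blank_loose in the frame of jig below 0.07 m), for 0.2 s.
At the end, for the whole second after the job is handed in: The three blanks lie flat on one another (low on the board, mid, loose on top), at rest, each within 2.5 mm of the fence along its long edge, within 2.5 mm of the stop at its end, and parallel to the fence within 0.03 rad, so the edges are flush (x of blank_low in the frame of jig between -0.0025 and 0.0025 m and y of blank_low in the frame of stop between 0.0875 and 0.0925 m and z of blank_low in the frame of jig between 0.045 and 0.051 m and angle between the y axis of each of blank_low, blank_mid, blank_loose and the y axis of jig, either way round below 0.03 rad and linear speed of each of blank_low, blank_mid, blank_loose below 0.01 m/s and x of blank_mid in the frame of jig between -0.0025 and 0.0025 m and y of blank_mid in the frame of stop between 0.0875 and 0.0925 m and z of blank_mid in the frame of jig between 0.053 and 0.059 m and x of blank_loose in the frame of jig between -0.0025 and 0.0025 m and y of blank_loose in the frame of stop between 0.0875 and 0.0925 m and z of blank_loose in the frame of jig between 0.061 and 0.067 m); the robot touches nothing.
It fails at once if a blank is dropped (falls free at over 0.7 m/s) ((linear speed of blank_low above 0.7 m/s and contact force between the fingers and blank_low below 0.05 N) or (linear speed of blank_mid above 0.7 m/s and contact force between the fingers and blank_mid below 0.05 N) or (linear speed of blank_loose above 0.7 m/s and contact force between the fingers and blank_loose below 0.05 N)).
It fails at once if the robot bumps the drill with more than 10 N (contact force between any of the arm, the fingers and drill above 10 N).
It fails at once if a bystander is moved by more than 25 mm (distance of any of offcut, caliper, set_square, pebble_grey, pebble_brown, dop_stick from where it was at the start of the episode above 0.025 m).
It also fails if it takes over 64 s, if anything falls off the work surface, if the arm or the gripper's body presses on something with over 40 N, if the wrist force passes 120 N, or if a joint passes its speed limit or range.

## Robot

A 7-joint arm with a two-finger parallel gripper is mounted at the origin on the work surface. World frame = base frame: x ahead of the robot, y to its left, z up, the work surface at z = 0. Lengths are in mm, angles in rad, forces in N, time in s.
With the tool pointing down it reaches from about 400 to 875 mm from the base axis. Payload 4.4 kg.
Tool frame: the origin (TCP) lies between the finger pads; the fingertips stand 17 mm ahead of it and the grasp point (between the pads) lies 2 mm behind it; z points along the fingers, y is the line along which they close (so a half turn about z gives the same grasp; the last joint's range is limited). The gripper opens to 85 mm and grips with 20 to 120 N. Pads are 22 mm wide; open, the fingers measure 114 mm over their backs; the gripper's body (76 mm by 85 mm) begins 54 mm behind the grasp point. The pads swing forward as they close: fully open they stand 13 mm farther back than shut.
Start: joints at [-1.182, 0.628, 0.038, 1.517, -0.027, 0.996, -0.02], TCP at [285.513, 583.952, 223.713] pointing down, gripper open.
Joint ranges: [-3.06, 3.06], [-0.37, 2.12], [-1.25, 1.32], [0.18, 2.47], [-1.1, 4.24], [0.23, 1.98], [-2.94, 2.94]. Speed limits (rad/s): [2.57, 2.57, 3.14, 3.14, 3.14, 3.14, 3.14].

## Interface

Orientations are given as [roll, pitch, yaw] about the fixed x, y, z axes, in that order (R = Rz(yaw) Ry(pitch) Rx(roll)).
In Python, from cell import sensors, get_image, ctrl gives the robot as it stands.
- The arm moves only by the tool send_rows, never from a script. Its argument "series" is a list of rows, each a list of 3 entries, a list of its own where there are three numbers: the finger opening in mm, from 0 to 85.4, then the shift along the world's x, y, z in units of 60 mm (1.0 is 60 mm), then the turn, a rotation vector about the world's x, y, z in units of 5 degrees (1.0 is 5 degrees). A call has 1 to 8 rows; each row shifts and turns the commanded pose from where the row before left it; what a row does not reach is not made up. A row lasts 1/8 s, in which the tool goes at most 62.5 mm and 10.7 degrees, less where a joint would pass 70% of its speed; a pose out of reach is approached as far as the arm can. A call is refused whole if a number of a shift passes 1 or a number of a turn 1, either way. A call with a gripper value outside its range is refused whole. The fingers move at their own pace and stop on an object; the grip force is fixed at half the most. Time passes only in rows, so rows that do not move let the fingers close. It gives the time, the measured TCP pose, the force, the opening and the grip force at its end, in the units of the state.
- sensors.read_state(): the state, without advancing time (a new reading comes with each control period).
- get_image(name): name is "scene" or "top" or "wrist"; returns a dict with "img" (480x640x3 uint8, red, green, blue), "depth" (480x640 float32, mm along the optical axis (not along the pixel's ray), 0 where there is no reading), "vfov" (degrees; the focal length in pixels is half the picture's height over the tangent of half this angle, whatever the lens; pixels are square), "cx", "cy" (the principal point, pixels), "world_to_cam" (4x4, takes a point from world to camera coordinates). Camera axes: x right, y down, z forward; pixel columns grow to the right and rows downward; lengths in mm; the calibration is good to about 2 mm. A picture is of the moment at which its call begins.
- ctrl.finish_job(): hands the job in; it is judged then, once.
The state is a dict: "clock": time; "qpos": joint angles; "qd": joint speeds; "tau": joint torques, N m; "eef_pos": TCP position; "tool_rot": TCP orientation; "force": force on the tool from outside, world axes, zero at the start; "torque": the same for the moment, N m; "width": finger opening in mm; "gripper_force": force on a finger pad.
Only numpy, scipy, OpenCV 4.12 (cv2) and the standard library are available. Lean on these libraries where they do the work, as an engineer would, in place of code of your own. Each camera call takes 0.05 s, during which the arm holds its last target. There are 200 camera calls.

## Working session

There is one attempt and no reset: what is moved stays moved. The work goes in short steps, Python scripts to look and compute and a tool call to move; the robot and the scene stay as the last step left them, time stands still between calls to the robot, and variables do not carry over. Pictures are saved under pics/ and viewed, at most 11 in all, crops included, and the job is handed in when it is done.

Besides the shell and the picture viewer there is one more tool, called after "Request:" by a JSON object that holds its "op" and its "data". send_rows: Moves the arm, as the interface text tells. Its arguments: {"type":"object","properties":{"series":{"type":"array"}},"required":["series"]}

```bash
mkdir -p pics
cat > h.py <<'E'
import numpy as np, cv2
from cell import sensors, get_image, ctrl
def grab(n):
    d=get_image(n); d['f']=240/np.tan(np.radians(d['vfov']/2)); d['T']=np.linalg.inv(np.array(d['world_to_cam'])); return d
def save(d,p): cv2.imwrite(p,d['img'][:,:,::-1])
def cloud(d):
    v,u=np.mgrid[:480,:640]; z=d['depth']
    P=np.stack([(u-d['cx'])/d['f']*z,(v-d['cy'])/d['f']*z,z],-1)
    return P@d['T'][:3,:3].T+d['T'][:3,3]
def pix(d,u,v,zw):
    r=d['T'][:3,:3]@np.array([(u-d['cx'])/d['f'],(v-d['cy'])/d['f'],1]); o=d['T'][:3,3]
    return o+r*(zw-o[2])/r[2]
E
python3 - <<'E'
from h import *
for n in('scene','top'):
    d=grab(n); save(d,f'pics/{n}0.png'); np.savez(f'{n}0.npz',**d); print(n,d['f'],d['T'].round(2).tolist())
print(sensors.read_state())
E
```

```text
scene 449.17653894860445 [[0.25, 0.62, -0.74, 1366.54], [0.97, -0.15, 0.2, -273.03], [0.01, -0.77, -0.64, 810.17], [0.0, 0.0, 0.0, 1.0]]
top 581.60959136732 [[-0.01, -0.99, 0.12, 372.29], [-1.0, 0.01, 0.02, -77.18], [-0.02, -0.12, -0.99, 1245.58], [0.0, 0.0, 0.0, 1.0]]
{'clock': 0.1, 'qpos': array([-1.18181483,  0.62924404,  0.03844766,  1.51825019, -0.0269929 ,
        0.99630884, -0.01998894]), 'qd': array([-0.00075763, -0.00211452,  0.0002822 , -0.00466766, -0.0006572 ,
        0.00170785, -0.00091411]), 'tau': array([ 4.16290975e-03, -5.64537120e+01,  1.23119596e+00, -1.93976355e+01,
        1.13726378e-02,  5.33023951e-03,  6.89772105e-05]), 'eef_pos': array([285.25026163, 583.43608463, 222.89302928]), 'tool_rot': array([-3.13990043e+00,  2.38430769e-05,  2.68682416e+00]), 'force': array([ 0.15657255, -0.1023319 , -0.72094618]), 'torque': array([-0.00689757, -0.00524218, -0.00843777]), 'gripper_force': 0.0, 'width': 85.82171684883045}
```

View pics/top0.png

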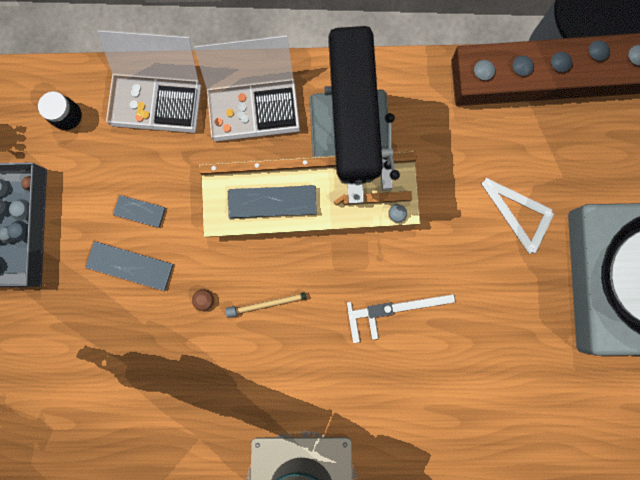

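View pics/scene0.png

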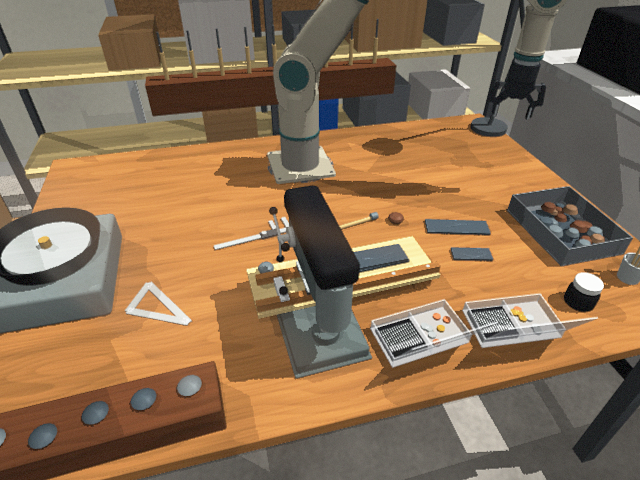

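The top view shows the loose blank at about (129,266), the offcut at (139,211), the stack on the board at (272,201), and the fence along the row from (200,168) to (415,157). The bush bar and batten are around (357,195), with the grey pebble at (398,213). The scene view shows the same layout from behind. Next I'll enlarge the top view and fit the shapes.

Run:
```python
from h import *
d=dict(np.load('top0.npz'));im=d['img'][:,:,::-1]
a=cv2.resize(im[145:245,190:430],(800,333),interpolation=cv2.INTER_CUBIC)
b=cv2.resize(im[185:300,75:225],(340,261),interpolation=cv2.INTER_CUBIC)
c=cv2.resize(im[175:225,220:330],(460,209),interpolation=cv2.INTER_CUBIC)
o=np.zeros((600,800,3),np.uint8);o[:333]=a;o[335:596,:340]=b;o[335:544,340:]=c
cv2.imwrite('pics/crop0.png',o)
P=cloud(d)
hsv=cv2.cvtColor(im,cv2.COLOR_BGR2HSV)
m=((hsv[...,1]<90)&(hsv[...,2]<130)).astype(np.uint8)
n,L,S,C=cv2.connectedComponentsWithStats(m)
for i in range(1,n):
    x,y,w,h,A=S[i]
    if A>300 and 80<x<330 and 180<y<280 and A<6000:
        k=L==i; z=np.median(P[k][:,2])
        v,u=np.nonzero(k)
        Q=np.array([pix(d,uu,vv,z)[:2] for uu,vv in zip(u,v)],np.float32)
        print(S[i],z.round(1),cv2.minAreaRect(Q))
# board/fence heights
for u,v in[(220,190),(220,225),(240,165),(350,220),(300,163),(272,201),(240,210),(398,213),(357,196),(357,190),(340,201)]:
    print(u,v,P[v,u].round(1))
```

```text
[ 228  185   89   34 2443] 64.7 ((587.2342529296875, 52.6702880859375), (61.779518127441406, 181.5951385498047), 2.0435094833374023)
[133 259  40  32 332] 8.2 ((447.3023376464844, 315.9776916503906), (74.9041976928711, 60.40235137939453), 73.37665557861328)
220 190 [616.8 163.9  47.2]
220 225 [541.9 162.4  50.9]
240 165 [663.6 117.8  72.8]
350 220 [ 549.  -108.4   47.7]
300 163 [666.3  -6.4  70.6]
272 201 [589.5  52.9  59.3]
240 210 [570.9 118.8  63. ]
398 213 [ 558.8 -205.8   69.8]
357 196 [ 591.2 -122.1   91.6]
357 190 [ 604.8 -122.6   85. ]
340 201 [584.7 -87.9  73.6]
```

View pics/crop0.png

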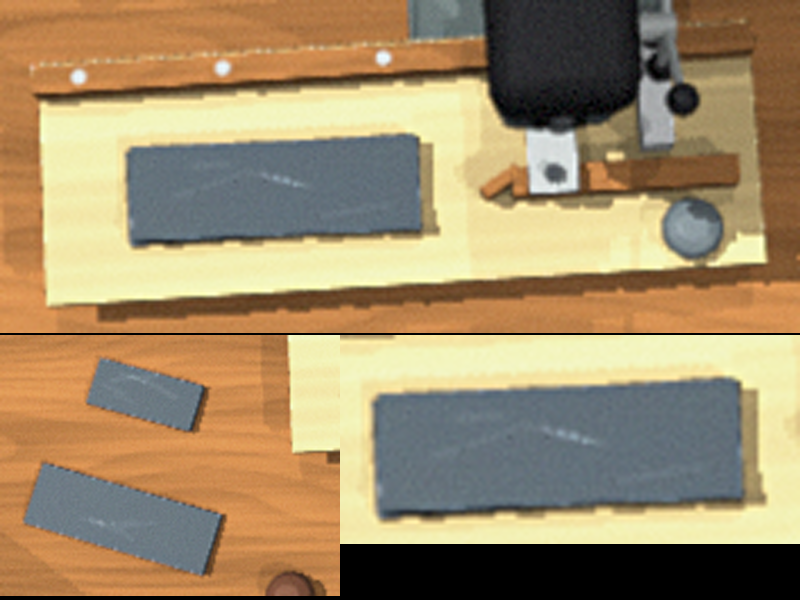

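The crop gives the board's front edge from (48,305) to (767,263), and the fence's front top edge from (37,96) to (750,52). The loose blank's corners are (42,462), (222,514), (208,576) and (24,524). The bush bar spans columns 527–578 and the stop 640–673. I'll convert these to world positions.

Run:
```python
from h import *
d=dict(np.load('top0.npz'))
A=lambda x,y,z: pix(d,190+(x+.5)*.3-.5,145+(y+.5)*.3-.5,z)[:2]
B=lambda x,y,z: pix(d,75+(x+.5)*150/340-.5,185+(y-335+.5)*115/261-.5,z)[:2]
fl,fr=A(48,305,48),A(767,263,48); print('board front',fl,fr,np.linalg.norm(fl-fr))
f1,f2=A(37,96,70),A(750,52,70); print('fence',f1,f2,np.linalg.norm(f1-f2))
yv=(f1-f2)+(fl-fr); yv/=np.linalg.norm(yv); xv=np.array([yv[1],-yv[0]]); th=np.arctan2(-yv[0],yv[1]); print('jig yaw',th)
o1=((fl+fr)/2+100*xv-95*yv); print('jig origin from board',o1)
o2=((f1+f2)/2-30*xv-95*yv); print('from fence',o2)
o=(o1+o2)/2
J=lambda p:np.array([(p-o)@xv,(p-o)@yv])
for n,p in dict(barL=A(527,160,90),barR=A(578,160,90),barF=A(552,193,90),stopL=A(640,120,72),stopR=A(673,120,72),battF=A(620,191,70),battEnd=A(738,170,70),peb=A(692,228,60)).items(): print(n,J(p).round(1))
print('mid corners jig',[J(A(x,y,64)).round(1) for x,y in[(127,150),(418,135),(420,229),(131,244)]])
c=np.array([B(x,y,8) for x,y in[(42,462),(222,514),(208,576),(24,524)]]);print('loose',c.round(1).tolist(),c.mean(0),cv2.minAreaRect(c.astype(np.float32)))
c2=np.array([B(x,y,8) for x,y in[(101,358),(207,386),(193,431),(86,403)]]);print('offcut',c2.round(1).tolist())
print('low hint')
# depth profile around stack: jig-frame extents at z 50-60 and 60-68
P=cloud(d);k=(P[...,2]>54)&(P[...,2]<75);q=P[k];j=np.stack([(q[:,:2]-o)@xv,(q[:,:2]-o)@yv],1)
s=(j[:,0]<15)&(j[:,0]>-90)&(j[:,1]>60)&(j[:,1]<310);print(np.percentile(j[s],[1,50,99],axis=0))
np.savez('jig.npz',o=o,xv=xv,yv=yv)
```

```text
board front [519.323719   196.18765574] [ 539.51395735 -252.54706616] 449.18870907287425
fence [647.70265674 199.81444994] [ 668.23320226 -242.88406789] 443.17432347633286
jig yaw 0.04564839382591923
jig origin from board [ 633.64975896 -118.51748885]
from fence [ 632.3342722  -117.80482307]
barL [-33.7  16.1]
barR [-35.6 -14.7]
barF [-54.8   2.3]
stopL [ -9.5 -55.4]
stopR [-10.7 -75.6]
battF [-52.6 -40.3]
battEnd [ -43.9 -113.3]
peb [-76.6 -83.8]
mid corners jig [array([ -7.1, 263.2]), array([-8.7, 81.8]), array([-67.8,  83.8]), array([-66.4, 262.9])]
loose [[517.6, 446.1], [465.9, 272.2], [407.6, 284.3], [458.7, 461.2]] [462.45402769 365.94243582] ((462.630126953125, 365.1924133300781), (185.9490203857422, 60.81215286254883), 73.89041137695312)
offcut [[617.5, 392.4], [588.7, 289.1], [545.4, 301.6], [573.9, 405.6]]
low hint
[[-67.90892601  84.40732757]
 [-37.85666924 174.51876221]
 [ -6.47272995 265.05301884]]
```

Request:
{"op": "send_rows", "data": {"series": [[85,[0.184,-0.2265,-0.1],[0,0,-1]],[85,[0.184,-0.2265,-0.1],[0,0,-1]],[85,[0.184,-0.2265,-0.1],[0,0,-1]],[85,[0.184,-0.2265,-0.1],[0,0,-1]],[85,[0.184,-0.2265,-0.1],[0,0,-1]],[85,[0.184,-0.2265,-0.1],[0,0,-1]],[85,[0.184,-0.2265,-0.1],[0,0,-1]],[85,[0.184,-0.2265,-0.1],[0,0,-1]]]}}

```text
clock: 1.1
eef_pos: [373.9, 474.6, 175.1]
tool_rot: [-3.141, 0.0, 1.986]
force: [0.5, -0.0, 0.4]
width: 85.1
gripper_force: 0.0
```

Request:
{"op": "send_rows", "data": {"series": [[85,[0.184,-0.2265,-0.1],[0,0,-1]],[85,[0.184,-0.2265,-0.1],[0,0,-1]],[85,[0.184,-0.2265,-0.1],[0,0,-1]],[85,[0.184,-0.2265,-0.1],[0,0,-1]],[85,[0.184,-0.2265,-0.1],[0,0,-1]],[85,[0.184,-0.2265,-0.1],[0,0,-1]],[85,[0.184,-0.2265,-0.1],[0,0,-1]],[85,[0.184,-0.2265,-0.1],[0,0,-1]]]}}

```text
clock: 2.1
eef_pos: [462.9, 365.6, 127.3]
tool_rot: [3.142, -0.0, 1.285]
force: [0.5, 0.5, 0.2]
width: 84.9
gripper_force: 0.0
```

Run:
```python
from h import *
s=sensors.read_state();print(s['clock'],s['eef_pos'],s['tool_rot'],s['force'],s['qpos'].round(2))
d=grab('wrist');save(d,'pics/w1.png');np.savez('w1.npz',**d)
P=cloud(d);hsv=cv2.cvtColor(d['img'],cv2.COLOR_RGB2HSV)
m=((P[...,2]>4)&(P[...,2]<14)&(d['depth']>0)&(hsv[...,1]<110)).astype(np.uint8)
n,L,S,C=cv2.connectedComponentsWithStats(m)
for i in range(1,n):
    if S[i][4]>1500:
        k=L==i;v,u=np.nonzero(k);Q=np.array([pix(d,a,b,8)[:2] for a,b in zip(u,v)],np.float32);print(S[i],np.median(P[k][:,2]),cv2.minAreaRect(Q))
```

```text
2.1 [462.89651014 365.60385933 127.32621017] [ 3.14153431e+00 -6.60625765e-05  1.28478308e+00] [0.51221159 0.4787068  0.23072306] [-0.95  0.69  0.38  1.79 -0.36  0.73 -0.67]
[  280   104    83   226 17060] 7.044688136512036 ((463.02691650390625, 368.2496032714844), (178.77755737304688, 58.95799255371094), 73.1904067993164)
[ 439  137   76  134 7979] 7.070094439736295 ((580.7575073242188, 349.83673095703125), (102.93336486816406, 46.16060256958008), 73.75054168701172)
```

View pics/w1.png

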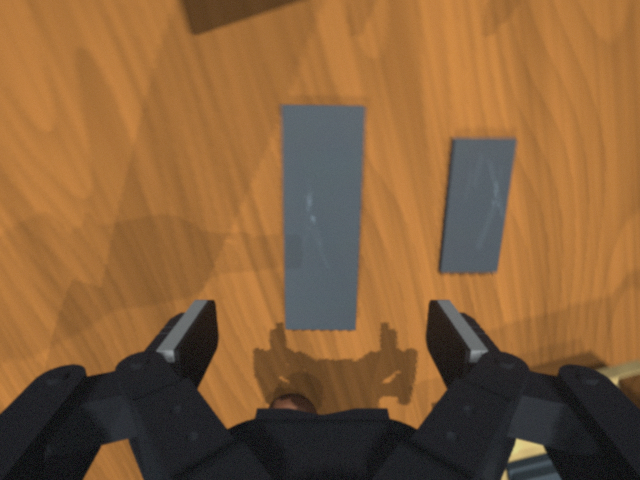

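The wrist view shows the blank centred between the fingers, with corners at (282,105), (364,105), (355,330) and (286,330). The offcut is clear to the right at (480,205). Next is the descent.

Request:
{"op": "send_rows", "data": {"series": [[85,[0,0.02,-0.5],[0,0,-0.1]],[85,[0,0.02,-0.5],[0,0,0]],[85,[0,0,-0.5],[0,0,0]],[85,[0,0,-0.28],[0,0,0]],[85,[0,0,-0.1],[0,0,0]],[85,[0,0,0],[0,0,0]]]}}

```text
clock: 2.9
eef_pos: [462.5, 369.0, 15.2]
tool_rot: [3.141, -0.0, 1.281]
force: [0.4, -0.3, -0.2]
width: 84.9
gripper_force: 0.0
```

Request:
{"op": "send_rows", "data": {"series": [[60,[0,0,0],[0,0,0]],[60,[0,0,0],[0,0,0]],[56,[0,0,0],[0,0,0]],[50,[0,0,0],[0,0,0]],[50,[0,0,0],[0,0,0]],[50,[0,0,0],[0,0,0]]]}}

```text
clock: 3.65
eef_pos: [462.1, 368.9, 14.9]
tool_rot: [-3.142, 0.0, 1.282]
force: [-0.1, -0.1, 0.0]
width: 49.9
gripper_force: 0.0
```

Request:
{"op": "send_rows", "data": {"series": [[85,[0,0,0.05],[0,0,0]],[85,[0,0,0],[0,0,0]],[85,[0,0,0],[0,0,0]],[85,[0,0,-0.09],[0,0,0]],[85,[0,0,-0.08],[0,0,0]],[85,[0,0,0],[0,0,0]]]}}

```text
clock: 4.4
eef_pos: [461.7, 368.6, 7.0]
tool_rot: [-3.141, 0.001, 1.282]
force: [-0.1, 1.3, -0.2]
width: 84.8
gripper_force: 0.0
```

Run:
```python
from h import *
s=sensors.read_state();print(s['clock'],s['eef_pos'],s['force'],s['width'])
d=grab('wrist');save(d,'pics/w2.png');P=cloud(d)
hsv=cv2.cvtColor(d['img'],cv2.COLOR_RGB2HSV)
print(P[250,320],P[300,320])
```

```text
4.4 [461.71775643 368.57386397   7.02222764] [-0.1011227   1.29830604 -0.21386677] 84.7897314496096
[468.24230712 390.66519234   6.3156605 ] [461.40919133 367.82651533   7.16524939]
```

View pics/w2.png

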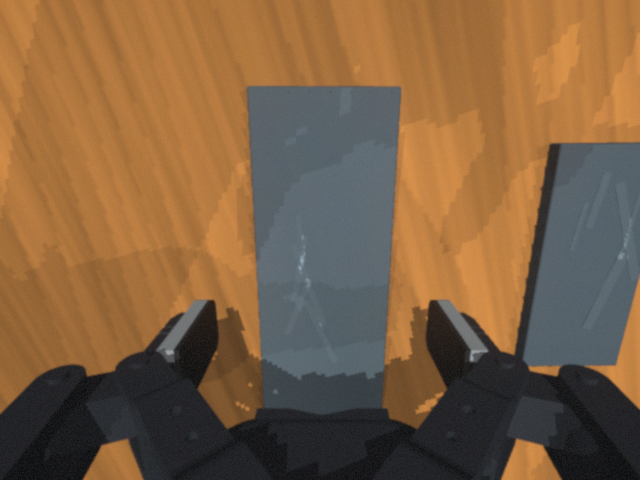

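The blank is undisturbed and sits between the fingers, with its edges at about columns 258 and 388 and the fingers at 215 and 430. Now I'll close.

Request:
{"op": "send_rows", "data": {"series": [[62,[0,0,0],[0,0,0]],[62,[0,0,0],[0,0,0]],[57,[0,0,0],[0,0,0]],[50,[0,0,0],[0,0,0]],[50,[0,0,0],[0,0,0]]]}}

```text
clock: 5.08
eef_pos: [462.2, 368.9, 7.7]
tool_rot: [3.142, -0.0, 1.282]
force: [-0.5, 0.8, 0.6]
width: 50.0
gripper_force: 0.0
```

Run:
```python
from h import *
s=sensors.read_state();print(s['clock'],s['eef_pos'],s['force'],s['width'],s['gripper_force'])
d=grab('wrist');P=cloud(d);print(P[150,320],P[250,320],P[300,320],d['depth'][340:420:10,330])
e=grab('top');o=np.zeros((480,800,3),np.uint8);o[:,:400]=cv2.resize(d['img'][180:480,150:500],(400,343))[:0].any() if 0 else 0
a=cv2.resize(d['img'],(640,480))[:,120:520];o[:,:400]=a
b=cv2.resize(e['img'][150:350,60:226],(400,480));o[:,400:]=b
cv2.imwrite('pics/w3.png',o[:,:,::-1])
```

```text
5.075 [462.18472847 368.90808732   7.74999426] [-0.48563433  0.7785616   0.58165591] 49.97959231672878 0.0
[480.93810973 431.99936043   5.72173108] [468.68745173 391.04851857   7.19823883] [461.7601683  367.90338848   7.33153853] [170.58524 173.12366 174.1873  176.42989 177.15881 179.16699 179.741
 183.22578]
```

View pics/w3.png

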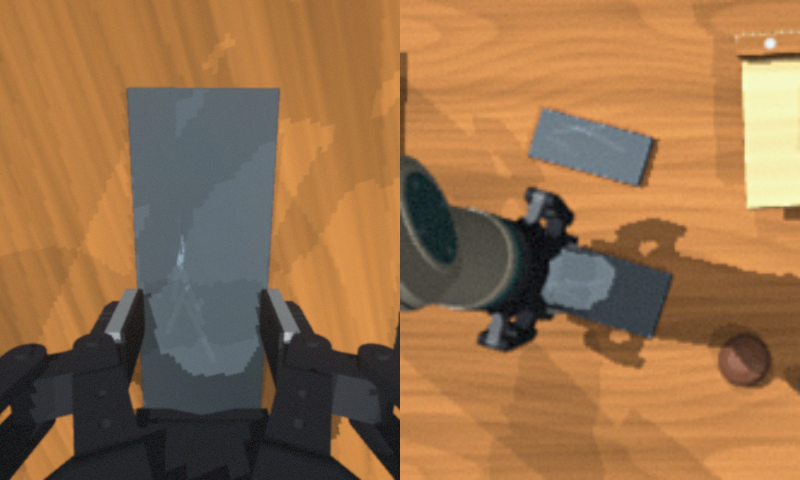

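The fingers have closed over the blank's edges: the inner edges show at columns 140 and 265, in front of the slate. I'll measure the tip height from depth.

Run:
```python
from h import *
d=grab('wrist');P=cloud(d)
for v,u in[(294,255),(297,258),(305,250),(330,235),(300,388),(315,405),(310,395),(320,240)]:print(v,u,P[v,u].round(1),d['depth'][v,u])
k=(d['depth']>0)&(P[...,2]>10)&(d['depth']<400)
v,u=np.nonzero(k);z=P[k][:,2]
for c0,c1 in((230,265),(380,410)):
    s=(u>=c0)&(u<=c1)&(v>280)&(v<345);print(len(z[s]),np.percentile(z[s],[0,2,10,50]))
print('cam',d['T'][:3,3])
```

```text
294 255 [440.5 386.9  26.7] 142.36772
297 258 [441.8 386.1  28.5] 140.73598
305 250 [440.5 387.1  36.4] 133.02904
330 235 [439.  387.5  54. ] 116.16262
300 388 [490.4 371.5  30.9] 138.51395
315 405 [494.2 370.6  43.2] 126.60999
310 395 [491.4 371.9  40.4] 129.23346
320 240 [438.9 387.   46.7] 123.30857
1741 [16.59835114 19.30598626 23.87673082 38.25284205]
1597 [16.77319769 20.06882095 23.97439545 38.06341183]
cam [483.55191985 438.35753752 156.88171189]
```

Request:
{"op": "send_rows", "data": {"series": [[75,[0,0,0.05],[0,0,0]],[85,[0,0,0],[0,0,0]],[85,[0,0,0],[0,0,0]],[85,[0,0,-0.1],[0,0,0]],[85,[0,0,-0.1],[0,0,0]],[85,[0,0,-0.05],[0,0,0]],[85,[0,0,0],[0,0,0]]]}}

```text
clock: 6.1
eef_pos: [461.9, 368.7, -4.8]
tool_rot: [-3.141, 0.001, 1.282]
force: [0.0, -0.6, -0.5]
width: 85.0
gripper_force: 0.0
```

```bash
cat > tips.py <<'E'
from h import *
def tips():
    s=sensors.read_state();print(s['clock'],s['eef_pos'].round(1),s['force'].round(1),s['width'].round(1),s['gripper_force'])
    d=grab('wrist');P=cloud(d);R=cv2.Rodrigues(np.array([0,0,s['tool_rot'][2]]))[0]
    q=(P-s['eef_pos'])
    ty=q@(R@np.array([0,-1,0])); tx=q@(R@np.array([1,0,0]))
    k=(d['depth']>0)&(d['depth']<190)&(abs(tx)<12)&(abs(ty)>20)&(abs(ty)<58)
    for sg in(-1,1):
        z=P[k&(ty*sg>0)][:,2]; h,_=np.histogram(z,np.arange(-10,60,3)+s['eef_pos'][2]//1);print(h)
    return d,P
if __name__=='__main__': tips()
E
python3 tips.py
```

```text
Traceback (most recent call last):
  File "tips.py", line 11, in <module>
    if __name__=='__main__': tips()
                             ~~~~^^
  File "tips.py", line 3, in tips
    s=sensors.read_state();print(s['clock'],s['eef_pos'].round(1),s['force'].round(1),s['width'].round(1),s['gripper_force'])
                                                                                      ^^^^^^^^^^^^^^^^
AttributeError: 'float' object has no attribute 'round'
```

```bash
sed -i "s/s\['width'\].round(1)/s['width']/" tips.py; python3 tips.py
```

```text
6.1 [461.9 368.7  -4.8] [ 0.  -0.6 -0.5] 84.98161793513836 0.0
[   0    0    0    0 2262   94   47 1011    0    5  101  171  221  243
  276  295  323  319  374  354  324  250  436]
[   0    0    0    0 2129   82   41 1239    0    9   93  182  208  254
  280  293  312  343  348  364  316  257  435]
```

Request:
{"op": "send_rows", "data": {"series": [[80,[0,0,-0.06],[0,0,0]],[70,[0,0,-0.05],[0,0,0]],[65,[0,0,0],[0,0,0]],[65,[0,0,0],[0,0,0]]]}}

```text
clock: 6.65
eef_pos: [462.2, 368.9, -10.9]
tool_rot: [3.142, -0.0, 1.282]
force: [0.6, -0.0, -0.9]
width: 64.7
gripper_force: 0.0
```

```bash
python3 tips.py
```

```text
6.65 [462.2 368.9 -10.9] [ 0.6 -0.  -0.9] 64.73654153386578 0.0
[   0    0    0    0    0    0 1452   77  112 1259  176  199  219  232
  242  267  270  302  256  265  328  106  252]
[   0    0    0    0    0    0 1289   85  136 1416  179  193  217  230
  249  247  290  294  256  255  346  114  258]
```

Request:
{"op": "send_rows", "data": {"series": [[65,[0,0,-0.025],[0,0,0]],[60,[0,0,0],[0,0,0]],[55,[0,0,0],[0,0,0]],[45,[0,0,0],[0,0,0]],[40,[0,0,0],[0,0,0]]]}}

```text
clock: 7.32
eef_pos: [462.4, 368.9, -11.9]
tool_rot: [3.141, -0.0, 1.282]
force: [-1.4, -0.7, 5.8]
width: 58.1
gripper_force: 65.0
```

Request:
{"op": "send_rows", "data": {"series": [[40,[0,0,0.08],[0,0,0]],[40,[0,0,0.14],[0,0,0]],[40,[0,0,0.3],[0,0,0]],[40,[0,0,0.4],[0,0,0]],[40,[0,0,0.4],[0,0,0]],[40,[0,0,0.3],[0,0,0]],[40,[0,0,0],[0,0,0]]]}}

```text
clock: 8.2
eef_pos: [463.1, 369.7, 86.7]
tool_rot: [3.14, -0.003, 1.282]
force: [-0.6, 0.9, -2.4]
width: 58.1
gripper_force: 65.0
```

Request:
{"op": "send_rows", "data": {"series": [[40,[0.1,-0.25,0],[0,0,0.3]],[40,[0.18,-0.45,0],[0,0,0.4]],[40,[0.2,-0.55,0],[0,0,0.5]],[40,[0.2,-0.55,0],[0,0,0.5]],[40,[0.2,-0.55,0],[0,0,0.5]],[40,[0.2,-0.55,0],[0,0,0.5]],[40,[0.2,-0.45,0],[0,0,0.3]],[40,[0.2,-0.4,0],[0,0,0.2]]]}}

```text
clock: 9.2
eef_pos: [550.6, 142.4, 84.0]
tool_rot: [-3.14, 0.001, 1.561]
force: [0.9, -0.1, -3.6]
width: 57.8
gripper_force: 65.0
```

Request:
{"op": "send_rows", "data": {"series": [[40,[0.2,-0.4,0],[0,0,0.2]],[40,[0.2,-0.4,0],[0,0,0.2]],[40,[0.1,-0.3,0],[0,0,0.2]],[40,[0.1,-0.27,0],[0,0,0.04]],[40,[0,-0.15,0],[0,0,0]],[40,[0,0,0],[0,0,0]]]}}

```text
clock: 9.95
eef_pos: [586.4, 52.2, 84.5]
tool_rot: [-3.141, 0.0, 1.616]
force: [0.0, 0.2, -2.6]
width: 58.3
gripper_force: 65.0
```

```bash
cat > look.py <<'E'
import sys
from tips import *
d,P=tips()
J=np.load('jig.npz');o,xv,yv=J['o'],J['xv'],J['yv']
np.savez('wl.npz',**d); save(d,sys.argv[1])
a=(P[...,:2]-o)@xv;b=(P[...,:2]-o)@yv
hsv=cv2.cvtColor(d['img'],cv2.COLOR_RGB2HSV)
for z0,z1 in((52,59),(60,67),(67,75),(75,140)):
    k=((hsv[...,1]<110)&(P[...,2]>z0)&(P[...,2]<z1)&(d['depth']>0)&(a<22)&(a>-110)&(b>40)).astype(np.uint8)
    n,L,S,C=cv2.connectedComponentsWithStats(k)
    for i in range(1,n):
        if S[i][4]>300:
            m=L==i;print((z0,z1),S[i],np.median(P[m][:,2]).round(1),'x',np.percentile(a[m],[1,99]).round(1),'y',np.percentile(b[m],[1,99]).round(1))
E
python3 look.py pics/w4.png
```

```text
9.95 [586.4  52.2  84.5] [ 0.   0.2 -2.6] 58.25716634334744 64.97497916221619
[  0   0   0   0   0   0   0   0  17 995 341 186 201 226 222 254 258 259
 237 428 137 180 349]
[   0    0    0    0    0    0    0    0   15 1147  358  188  195  229
  230  250  265  242  242  430  135  174  371]
(75, 140) [  181    80   282   335 56656] 103.5 x [-73.  -3.] y [129.1 260.6]
```

View pics/w4.png

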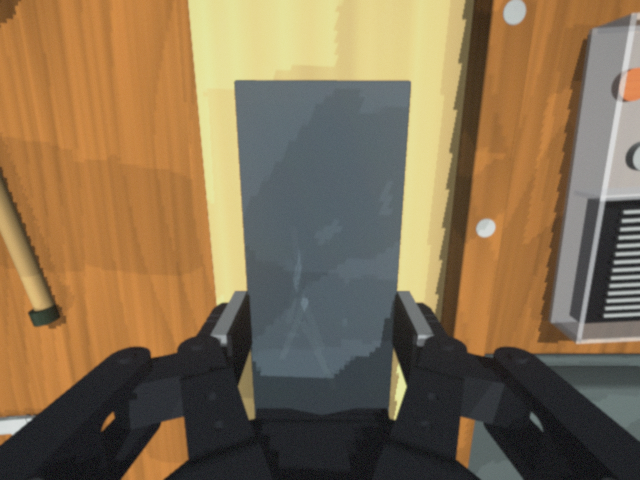

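The wrist view shows the blank gripped level over the stack, at columns 236–410 with its far edge at row 80. It hides the stack fully and lies parallel to the fence. Now I'll lower it.

Request:
{"op": "send_rows", "data": {"series": [[40,[0.01,0.01,-0.2],[0,0,0]],[40,[0,0,-0.15],[0,0,0]],[40,[0,0,-0.1],[0,0,0]],[40,[0,0,-0.03],[0,0,0]],[40,[0,0,0],[0,0,0]]]}}

```text
clock: 10.62
eef_pos: [587.5, 53.3, 55.9]
tool_rot: [-3.141, 0.0, 1.617]
force: [-0.9, -0.6, -3.2]
width: 58.1
gripper_force: 65.0
```

Request:
{"op": "send_rows", "data": {"series": [[40,[0,0,-0.015],[0,0,0]],[40,[0,0,-0.01],[0,0,0]],[40,[0,0,0],[0,0,0]]]}}

```text
clock: 11.0
eef_pos: [587.6, 53.3, 54.6]
tool_rot: [3.141, -0.0, 1.617]
force: [0.4, -0.3, -2.9]
width: 57.9
gripper_force: 65.0
```

Request:
{"op": "send_rows", "data": {"series": [[40,[0,0,-0.01],[0,0,0]],[40,[0,0,-0.01],[0,0,0]],[40,[0,0,0],[0,0,0]]]}}

```text
clock: 11.38
eef_pos: [587.5, 53.3, 53.3]
tool_rot: [-3.141, -0.0, 1.617]
force: [0.1, 0.3, -3.3]
width: 57.6
gripper_force: 65.0
```

Request:
{"op": "send_rows", "data": {"series": [[40,[0,0,-0.01],[0,0,0]],[40,[0,0,-0.01],[0,0,0]],[40,[0,0,0],[0,0,0]]]}}

```text
clock: 11.75
eef_pos: [587.6, 53.3, 52.2]
tool_rot: [3.142, -0.0, 1.617]
force: [-0.1, 0.1, -2.8]
width: 57.8
gripper_force: 65.0
```

Request:
{"op": "send_rows", "data": {"series": [[40,[0,0,-0.01],[0,0,0]],[40,[0,0,-0.01],[0,0,0]],[40,[0,0,0],[0,0,0]]]}}

```text
clock: 12.12
eef_pos: [587.6, 53.4, 52.1]
tool_rot: [3.141, -0.0, 1.617]
force: [-2.3, -0.1, 8.5]
width: 58.0
gripper_force: 66.3
```

Request:
{"op": "send_rows", "data": {"series": [[40,[0,0,-0.008],[0,0,0]],[40,[0,0,-0.008],[0,0,0]],[40,[0,0,0],[0,0,0]]]}}

```text
clock: 12.5
eef_pos: [587.6, 53.3, 52.0]
tool_rot: [3.141, -0.001, 1.617]
force: [-5.0, -0.4, 14.6]
width: 58.2
gripper_force: 67.2
```

Request:
{"op": "send_rows", "data": {"series": [[40,[0,0,0.02],[0,0,0]],[62,[0,0,0],[0,0,0]],[74,[0,0,0],[0,0,0]],[80,[0,0,0],[0,0,0]],[80,[0,0,0],[0,0,0]],[80,[0,0,0],[0,0,0]]]}}

```text
clock: 13.25
eef_pos: [587.6, 53.3, 51.1]
tool_rot: [-3.142, 0.0, 1.617]
force: [-0.2, 0.5, -0.2]
width: 80.3
gripper_force: 0.0
```

```bash
python3 look.py pics/w5.png
```

```text
13.25 [587.6  53.3  51.1] [-0.2  0.5 -0.2] 80.3009702390062 0.0
[  0 878 981   0   0   0   0   0   1 688 715 205 225 247 271 282 312 331
 348 320 243 455 120]
[  0 894 878   0   0   0   0   0   2 725 830 197 233 251 264 279 308 331
 352 319 249 460 113]
(52, 59) [244  75 160   5 764] 54.9 x [-65.4  -6.9] y [264.8 266.5]
(67, 75) [  234    80   178   338 51815] 71.0 x [-66.1  -7.6] y [130.9 261.8]
(75, 140) [    0   299   223   181 17991] 124.0 x [-107.   -61.4] y [163.  190.6]
(75, 140) [  421   300   131   180 10703] 120.9 x [-13.5  21.6] y [163.9 190.7]
(75, 140) [556 391  46  89 817] 136.7 x [20.5 22. ] y [172.4 185.9]
(75, 140) [ 231  409  182   33 4376] 136.4 x [-55.3 -18.6] y [182.2 185. ]
```

Request:
{"op": "send_rows", "data": {"series": [[80,[0,0,-0.1],[0,0,0]],[80,[0,0,-0.1],[0,0,0]],[80,[0,0,0],[0,0,0]],[66,[0,0,0],[0,0,0]],[60,[0,0,0],[0,0,0]],[57,[0,0,0],[0,0,0]],[54,[0,0,0],[0,0,0]]]}}

```text
clock: 14.18
eef_pos: [588.5, 53.3, 39.9]
tool_rot: [3.14, -0.0, 1.617]
force: [1.1, -0.4, 4.7]
width: 58.8
gripper_force: 66.5
```

Request:
{"op": "send_rows", "data": {"series": [[70,[0,0,0],[0,0,0]],[80,[0,0,0],[0,0,0]],[80,[0,0,0.05],[0,0,0]],[80,[0,0,0.3],[0,0,0]],[85,[0,0,0.5],[0,0,0]],[85,[0,0,0.5],[0,0,-1]],[85,[0,0,0],[0,0,-1]],[85,[0,0,0],[0,0,-1]]]}}

```text
clock: 15.18
eef_pos: [588.2, 53.5, 122.1]
tool_rot: [3.139, -0.001, 1.352]
force: [0.7, -1.3, -0.6]
width: 85.2
gripper_force: 0.0
```

Request:
{"op": "send_rows", "data": {"series": [[85,[-0.1,0,0],[0,0,-1]],[85,[-0.15,0,0],[0,0,-1]],[85,[-0.15,0,0],[0,0,-1]],[85,[-0.15,0,0],[0,0,-1]],[85,[-0.15,0,0],[0,0,-1]],[85,[-0.15,-0.05,0],[0,0,-1]],[85,[-0.15,0,0],[0,0,-1]],[85,[0,0,0],[0,0,-1]]]}}

```text
clock: 16.18
eef_pos: [527.1, 50.6, 121.4]
tool_rot: [-3.141, -0.001, 0.654]
force: [0.0, 0.2, -0.6]
width: 85.3
gripper_force: 0.0
```

Request:
{"op": "send_rows", "data": {"series": [[85,[0,0,0],[0,0,-1]],[85,[0,0,0],[0,0,-1]],[85,[0,0,0],[0,0,-1]],[85,[0,0,0],[0,0,-1]],[85,[0,0,0],[0,0,-1]],[85,[0,0,0],[0,0,-1]],[85,[0,0,0],[0,0,-1]],[85,[0,0,0],[0,0,0]]]}}

```text
clock: 17.18
eef_pos: [527.9, 50.7, 121.1]
tool_rot: [-3.141, -0.001, 0.047]
force: [-0.7, -0.5, 0.1]
width: 84.7
gripper_force: 0.0
```

```bash
python3 look.py pics/w6.png; python3 -c "
from h import *
s=sensors.read_state();J=np.load('jig.npz');p=s['eef_pos'][:2]-J['o'];print(p@J['xv'],p@J['yv'],s['tool_rot'])"
```

```text
17.175 [527.9  50.7 121.1] [-0.7 -0.5  0.1] 84.7468503186802 0.0
[  0   0   0   0   0   0   0   0   0  10 100 183 219 250 261 298 300 336
 339 356 312 246 404]
[  0   0   0   0   0   0   0   0   0  10 109 171 228 243 271 296 304 337
 354 342 300 265 400]
(67, 75) [  151    98   344   114 37089] 71.0 x [-65.6  -7.1] y [ 85.2 260.9]
-97.33865652910717 173.43527678239298 [-3.14090591e+00 -1.04067901e-03  4.80479722e-02]
```

View pics/w6.png

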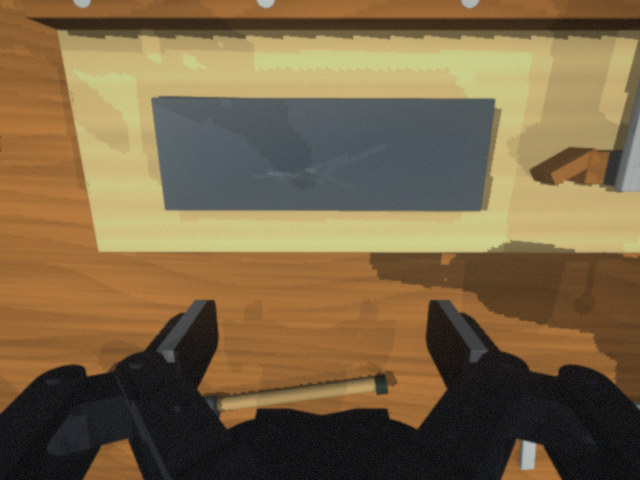

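The three blanks look flush in x as one pack, at columns 155–493 and rows 97–210. The fence lies parallel at row 25 and the batten lead-in is at (550,165). Next I'll lower in front of the pack and push it to the fence.

Request:
{"op": "send_rows", "data": {"series": [[85,[0,0,-0.5],[0,0,0]],[85,[0,0,-0.5],[0,0,0]],[85,[0,0,-0.35],[0,0,0]],[85,[0,0,-0.12],[0,0,0]],[85,[0,0,0],[0,0,0]]]}}

```text
clock: 17.85
eef_pos: [527.7, 50.3, 32.2]
tool_rot: [-3.141, -0.0, 0.046]
force: [0.9, -0.2, 0.6]
width: 85.3
gripper_force: 0.0
```

Request:
{"op": "send_rows", "data": {"series": [[85,[0.1,0.005,0],[0,0,0]],[85,[0.1,0.005,0],[0,0,0]],[85,[0.1,0.005,0],[0,0,0]],[85,[0.1,0.005,0],[0,0,0]],[85,[0.1,0.005,0],[0,0,0]],[85,[0.1,0.005,0],[0,0,0]],[85,[0.1,0.005,0],[0,0,0]],[85,[0.1,0.005,0],[0,0,0]]]}}

```text
clock: 18.85
eef_pos: [575.9, 52.8, 31.8]
tool_rot: [-3.142, 0.0, 0.046]
force: [-2.8, 0.4, 0.3]
width: 84.8
gripper_force: 1.5
```

```bash
python3 look.py pics/w7.png; python3 -c "
from h import *
s=sensors.read_state();J=np.load('jig.npz');p=s['eef_pos'][:2]-J['o'];print(p@J['xv'],p@J['yv'],s['tool_rot'])"
```

```text
18.85 [575.9  52.8  31.8] [-2.8  0.4  0.3] 84.78474208452987 1.52725895983167
[   0    0    0    0    0    0    0    0 1244   39   46   79   88  126
  158  202  309  334  333  350  321  244  447]
[   0    0    0    0    0    0    0    0 1289   56   45   81   98  127
  168  211  296  328  348  349  329  245  439]
(67, 75) [    20    140    604    241 101322] 71.0 x [-41.3  21.4] y [ 85.4 261. ]
(75, 140) [    0   325   640   155 58343] 116.3 x [-57.2 -28.5] y [102.9 243.7]
-47.92545581883937 173.35290333111425 [ 3.14125440e+00 -1.71495054e-03  4.64249370e-02]
```

Request:
{"op": "send_rows", "data": {"series": [[85,[0.04,0.002,0],[0,0,0]],[85,[0.03,0.001,0],[0,0,0]],[85,[0.02,0.001,0],[0,0,0]],[85,[0,0,0],[0,0,0]]]}}

```text
clock: 19.4
eef_pos: [581.1, 52.9, 31.9]
tool_rot: [3.141, -0.0, 0.046]
force: [-2.4, -0.6, -0.3]
width: 85.3
gripper_force: 1.1
```

Request:
{"op": "send_rows", "data": {"series": [[85,[0.02,0.001,0],[0,0,0]],[85,[0.02,0.001,0],[0,0,0]],[85,[0,0,0],[0,0,0]]]}}

```text
clock: 19.77
eef_pos: [583.0, 53.0, 31.9]
tool_rot: [-3.142, 0.001, 0.046]
force: [-3.6, -0.3, 0.1]
width: 85.2
gripper_force: 1.9
```

Request:
{"op": "send_rows", "data": {"series": [[85,[0.02,0.001,0],[0,0,0]],[85,[0.02,0.001,0],[0,0,0]],[85,[0,0,0],[0,0,0]]]}}

```text
clock: 20.15
eef_pos: [584.1, 53.0, 31.8]
tool_rot: [-3.141, 0.003, 0.046]
force: [-6.6, -1.2, 2.2]
width: 84.8
gripper_force: 3.4
```

Request:
{"op": "send_rows", "data": {"series": [[85,[0.015,0.001,0],[0,0,0]],[85,[0,0,0],[0,0,0]]]}}

```text
clock: 20.4
eef_pos: [584.1, 53.1, 31.7]
tool_rot: [-3.141, 0.005, 0.046]
force: [-9.9, -0.7, 4.3]
width: 85.1
gripper_force: 4.4
```

Request:
{"op": "send_rows", "data": {"series": [[85,[-0.1,0,0],[0,0,0]],[85,[-0.2,0,0],[0,0,0]],[85,[0,0,0.5],[0,0,0]],[85,[0,0,0.5],[0,0,0]],[50,[0,0,0.5],[0,0,0]],[10,[0,0,0],[0,0,1]],[10,[0,0,0],[0,0,1]],[10,[0.05,0.13,0],[0,0,1]]]}}

```text
clock: 21.4
eef_pos: [571.9, 60.6, 122.5]
tool_rot: [3.141, -0.002, 0.309]
force: [-0.2, 0.1, 0.6]
width: 12.1
gripper_force: 0.0
```

Request:
{"op": "send_rows", "data": {"series": [[10,[0.05,0.13,0],[0,0,1]],[10,[0.05,0.13,0],[0,0,1]],[10,[0.05,0.13,0],[0,0,1]],[10,[0.05,0.13,0],[0,0,1]],[10,[0.05,0.13,0],[0,0,1]],[10,[0.06,0.13,0],[0,0,1]],[10,[0.06,0.13,0],[0,0,1]],[10,[0.06,0.13,0],[0,0,1]]]}}

```text
clock: 22.4
eef_pos: [597.9, 124.0, 122.2]
tool_rot: [3.141, -0.001, 1.009]
force: [0.2, -0.0, -0.1]
width: 9.8
gripper_force: 0.0
```

Request:
{"op": "send_rows", "data": {"series": [[10,[0.06,0.13,0],[0,0,1]],[10,[0.06,0.13,0],[0,0,1]],[10,[0.06,0.13,0],[0,0,1]],[10,[0.06,0.13,0],[0,0,1]],[10,[0.06,0.13,0],[0,0,1]],[10,[0.06,0.1,0],[0,0,1]],[10,[0.06,0,0],[0,0,1]],[10,[0,0,0],[0,0,0]]]}}

```text
clock: 23.4
eef_pos: [623.0, 168.6, 122.2]
tool_rot: [3.14, -0.001, 1.616]
force: [0.2, -0.5, -0.1]
width: 10.0
gripper_force: 0.0
```

```bash
cat > tl.py <<'E'
import sys
from h import *
s=sensors.read_state();J=np.load('jig.npz');o,xv,yv=J['o'],J['xv'],J['yv'];p=s['eef_pos'][:2]-o
print(s['clock'],'tcp jig',p@xv,p@yv,s['eef_pos'][2],s['tool_rot'])
d=grab('top');P=cloud(d);hsv=cv2.cvtColor(d['img'],cv2.COLOR_RGB2HSV)
k=((hsv[...,1]<100)&(P[...,2]>62)&(P[...,2]<80))
a=(P[...,:2]-o)@xv;b=(P[...,:2]-o)@yv
k&=(abs(a)<70)&(b>45)&(b<300)
v,u=np.nonzero(k);Q=np.array([pix(d,x,y,72)[:2]-o for x,y in zip(u,v)]);q=np.stack([Q@xv,Q@yv],1)
print(len(q),np.percentile(q,[1,50,99],axis=0).round(1).tolist())
im=cv2.resize(d['img'][140:245,190:430],(800,350),interpolation=cv2.INTER_CUBIC)
cv2.imwrite(sys.argv[1],im[:,:,::-1])
E
python3 tl.py pics/t8.png
```

```text
23.4 tcp jig 3.1215743317210025 286.8767109275103 122.2101057836732 [ 3.14024085e+00 -8.12320667e-04  1.61579044e+00]
2634 [[-30.9, 84.2], [0.2, 172.8], [39.3, 261.5]]
```

View pics/t8.png

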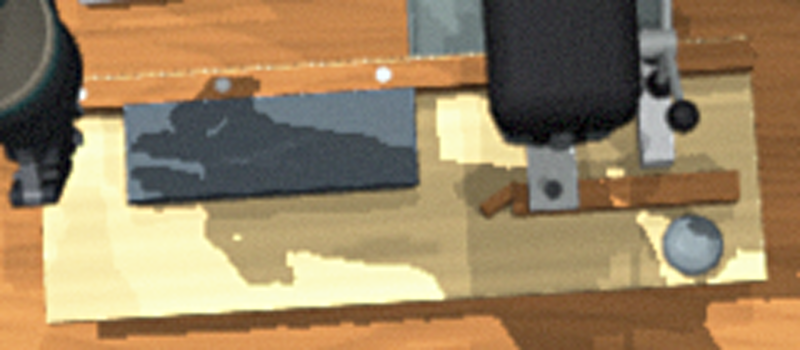

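The top view shows the pack flush along the fence, at columns 127–416 and rows 90–200, with the gripper to its left at column 40. I'll lower behind the +y end and push.

Request:
{"op": "send_rows", "data": {"series": [[10,[-0.08,0.14,0],[0,0,0]],[10,[0,0,-0.5],[0,0,0]],[10,[0,0,-0.5],[0,0,0]],[10,[0,0,-0.2],[0,0,0]],[10,[0,0,-0.1],[0,0,0]],[10,[0,0,0],[0,0,0]]]}}

```text
clock: 24.2
eef_pos: [618.2, 177.0, 44.4]
tool_rot: [3.141, -0.0, 1.617]
force: [-0.2, 0.0, -0.2]
width: 9.8
gripper_force: 0.0
```

Request:
{"op": "send_rows", "data": {"series": [[10,[0.004,-0.1,0],[0,0,0]],[10,[0.004,-0.1,0],[0,0,0]],[10,[0.004,-0.1,0],[0,0,0]],[10,[0.004,-0.1,0],[0,0,0]],[10,[0.005,-0.1,0],[0,0,0]],[10,[0.005,-0.1,0],[0,0,0]],[10,[0.005,-0.1,0],[0,0,0]],[10,[0,0,0],[0,0,0]]]}}

```text
clock: 25.2
eef_pos: [619.8, 133.1, 43.8]
tool_rot: [-3.141, 0.001, 1.616]
force: [0.2, 0.5, 1.3]
width: 10.3
gripper_force: 0.3
```

```bash
python3 tl.py pics/t9.png
```

```text
25.2 tcp jig -1.7400608145150944 251.6072762101771 43.84897926189691 [-3.14142515e+00  1.46502093e-03  1.61566495e+00]
2625 [[-31.0, 58.4], [-0.4, 146.1], [38.8, 234.6]]
```

Request:
{"op": "send_rows", "data": {"series": [[10,[0.006,-0.13,0],[0,0,0]],[10,[0.006,-0.13,0],[0,0,0]],[10,[0.006,-0.13,0],[0,0,0]],[10,[0.006,-0.13,0],[0,0,0]],[10,[0.006,-0.13,0],[0,0,0]],[10,[0.006,-0.13,0],[0,0,0]],[10,[0.006,-0.13,0],[0,0,0]],[10,[0,0,0],[0,0,0]]]}}

```text
clock: 26.25
eef_pos: [622.5, 78.3, 44.1]
tool_rot: [3.141, 0.001, 1.615]
force: [0.9, -0.1, 0.7]
width: 9.9
gripper_force: 0.0
```

```bash
python3 tl.py pics/t10.png
```

```text
26.25 tcp jig -1.515514823520479 196.7293302728709 44.145599860705914 [3.14123425e+00 1.47311951e-03 1.61533519e+00]
1932 [[-30.9, 46.5], [-1.2, 110.6], [35.3, 179.4]]
```

Request:
{"op": "send_rows", "data": {"series": [[10,[0.006,-0.13,0],[0,0,0]],[10,[0.006,-0.13,0],[0,0,0]],[10,[0.006,-0.13,0],[0,0,0]],[10,[0.006,-0.13,0],[0,0,0]],[10,[0.005,-0.1,0],[0,0,0]],[10,[0.004,-0.08,0],[0,0,0]],[10,[0.004,-0.08,0],[0,0,0]],[10,[0,0,0],[0,0,0]]]}}

```text
clock: 27.3
eef_pos: [624.5, 32.3, 44.0]
tool_rot: [3.141, 0.001, 1.616]
force: [0.1, 1.9, 1.4]
width: 10.1
gripper_force: 0.5
```

Request:
{"op": "send_rows", "data": {"series": [[10,[0.002,-0.04,0],[0,0,0]],[10,[0.002,-0.04,0],[0,0,0]],[10,[0,0,0],[0,0,0]]]}}

```text
clock: 27.68
eef_pos: [624.7, 28.4, 44.0]
tool_rot: [3.142, 0.0, 1.617]
force: [-0.3, 2.5, 1.2]
width: 10.0
gripper_force: 1.3
```

Request:
{"op": "send_rows", "data": {"series": [[10,[0.002,-0.03,0],[0,0,0]],[10,[0.002,-0.03,0],[0,0,0]],[10,[0,0,0],[0,0,0]]]}}

```text
clock: 28.05
eef_pos: [624.9, 24.6, 43.9]
tool_rot: [-3.142, 0.0, 1.617]
force: [-0.7, 2.7, 0.4]
width: 10.1
gripper_force: 1.3
```

```bash
python3 tl.py pics/t11.png
```

```text
28.05 tcp jig -1.5621238819880199 142.9910485008645 43.926533838987524 [-3.14152931e+00  3.61415422e-04  1.61662908e+00]
1120 [[-31.0, 45.7], [-2.7, 83.6], [39.5, 127.4]]
```

Request:
{"op": "send_rows", "data": {"series": [[10,[0.002,-0.04,0],[0,0,0]],[10,[0.001,-0.03,0],[0,0,0]],[10,[0,0,0],[0,0,0]]]}}

```text
clock: 28.48
eef_pos: [625.1, 20.8, 43.9]
tool_rot: [-3.142, -0.0, 1.617]
force: [-0.2, 3.1, 1.3]
width: 10.2
gripper_force: 1.7
```

Request:
{"op": "send_rows", "data": {"series": [[10,[0.001,-0.025,0],[0,0,0]],[10,[0.001,-0.025,0],[0,0,0]],[10,[0,0,0],[0,0,0]]]}}

```text
clock: 28.85
eef_pos: [625.2, 18.6, 43.9]
tool_rot: [-3.142, -0.001, 1.617]
force: [-1.2, 4.6, 0.8]
width: 10.2
gripper_force: 2.5
```

Request:
{"op": "send_rows", "data": {"series": [[10,[0.001,-0.015,0],[0,0,0]],[10,[0.001,-0.015,0],[0,0,0]],[10,[0,0,0],[0,0,0]]]}}

```text
clock: 29.22
eef_pos: [625.2, 17.6, 43.9]
tool_rot: [-3.141, -0.002, 1.618]
force: [-0.1, 6.1, 1.2]
width: 10.0
gripper_force: 3.2
```

Request:
{"op": "send_rows", "data": {"series": [[10,[0.001,-0.02,0],[0,0,0]],[10,[0.001,-0.02,0],[0,0,0]],[10,[0,0,0],[0,0,0]]]}}

```text
clock: 29.6
eef_pos: [625.2, 17.6, 44.0]
tool_rot: [-3.141, -0.005, 1.619]
force: [-0.6, 9.3, 2.4]
width: 9.9
gripper_force: 5.0
```

Request:
{"op": "send_rows", "data": {"series": [[10,[0.001,-0.02,0],[0,0,0]],[10,[0,0,0],[0,0,0]],[10,[0,0,0],[0,0,0]]]}}

```text
clock: 29.98
eef_pos: [625.2, 17.6, 44.0]
tool_rot: [-3.141, -0.006, 1.62]
force: [-0.3, 11.4, 1.9]
width: 10.1
gripper_force: 6.0
```

Force rises with no motion, so the pack is home (implied stop y ≈ -55, matching the picture). I'll back off and check.

Request:
{"op": "send_rows", "data": {"series": [[10,[0,0.15,0],[0,0,0]],[10,[0,0.3,0],[0,0,0]],[10,[0,0.3,0.4],[0,0,0]],[10,[0,0.5,0.5],[0,0,0]],[10,[0,0.5,0.3],[0,0,0]],[10,[0,0.5,0],[0,0,0]],[10,[-0.5,0.5,0],[0,0,0]],[10,[-0.5,0,0],[0,0,0]]]}}

```text
clock: 30.98
eef_pos: [564.4, 181.1, 115.6]
tool_rot: [3.141, -0.001, 1.621]
force: [-0.7, -0.6, 0.3]
width: 10.0
gripper_force: 0.0
```

```bash
cat > edge.py <<'E'
from h import *
J=np.load('jig.npz');o,xv,yv=J['o'],J['xv'],J['yv']
d=grab('top');im=d['img'].astype(float);W=np.array(d['world_to_cam'])
lum=im[...,0]-im[...,2]
def proj(a,b,z):
    w=np.append(o+a*xv+b*yv,[z,1]);c=W@w;return d['cx']+d['f']*c[0]/c[2],d['cy']+d['f']*c[1]/c[2]
def scan(pts):
    m=np.array(pts,np.float32);return cv2.remap(lum.astype(np.float32),m[None,:,0],m[None,:,1],cv2.INTER_LINEAR)[0]
def step(f,z,A):
    g=cv2.GaussianBlur(np.abs(np.gradient(scan([f(t,z) for t in A])))[None],(1,0+1),0)[0];return A[np.argmax(g)]
A=np.arange(-50,-10,.25)
for b in(50,60,70,80,90,100,110,118):
    print(b,step(lambda t,z:proj(t,b,z),72,A),end='; ')
print()
B=np.arange(100,150,.25)
for a in(-25,-15,-5,5,15,22): print(a,step(lambda t,z:proj(a,t,z),72,B),end='; ')
print()
c=cv2.resize(d['img'][150:220,270:430],(800,350),interpolation=cv2.INTER_CUBIC);cv2.imwrite('pics/t12.png',c[:,:,::-1])
E
python3 edge.py
```

```text
50 -32.75; 60 -35.75; 70 -34.5; 80 -34.5; 90 -36.5; 100 -35.25; 110 -34.25; 118 -34.75; 
-25 122.5; -15 124.25; -5 124.0; 5 123.0; 15 123.25; 22 124.5;
```

View pics/t12.png

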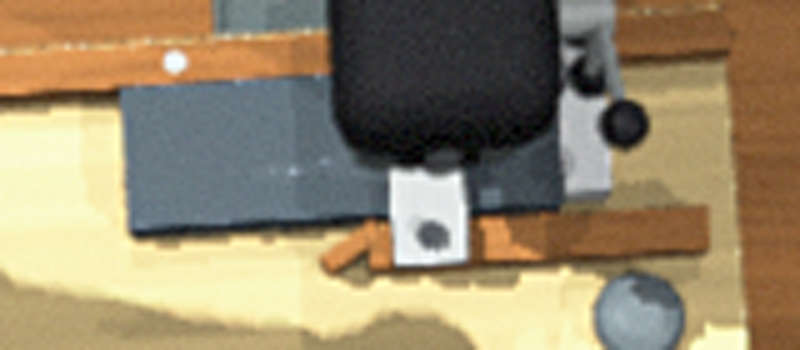

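The top view shows the pack end meeting the stop at column 563, with the bush bar over the pack at (428,215). The front edge runs parallel beside the batten. I'll give one light tap to the fence near the trailing end as insurance.

Request:
{"op": "send_rows", "data": {"series": [[10,[0,0,0],[0,0,-1]],[10,[0,0,0],[0,0,-1]],[10,[0,0,0],[0,0,-1]],[10,[0,0,0],[0,0,-1]],[10,[0,0,0],[0,0,-1]],[10,[0,0,0],[0,0,-1]],[10,[0,0,0],[0,0,-1]],[10,[0,0,0],[0,0,-1]]]}}

```text
clock: 32.02
eef_pos: [565.7, 177.0, 115.9]
tool_rot: [3.141, 0.001, 0.915]
force: [0.1, -0.7, -0.6]
width: 10.1
gripper_force: 0.0
```

Request:
{"op": "send_rows", "data": {"series": [[10,[0,-0.3,0],[0,0,-1]],[10,[0,-0.3,0],[0,0,-1]],[10,[0,-0.3,0],[0,0,-1]],[10,[0,-0.3,0],[0,0,-1]],[10,[0,-0.3,0],[0,0,-1]],[10,[0,-0.3,0],[0,0,-1]],[10,[0,-0.2,0],[0,0,-1]],[10,[0,-0.2,0],[0,0,-1]]]}}

```text
clock: 33.02
eef_pos: [565.5, 44.3, 116.0]
tool_rot: [3.142, -0.0, 0.214]
force: [0.7, -1.1, 0.4]
width: 9.9
gripper_force: 0.0
```

Request:
{"op": "send_rows", "data": {"series": [[10,[0,-0.4,0],[0,0,-1]],[10,[0,-0.4,0],[0,0,-1]],[10,[0,-0.4,0],[0,0,0]],[10,[0,0,-0.5],[0,0,0]],[10,[0,0,-0.5],[0,0,0]],[10,[0,0,-0.18],[0,0,0]],[10,[0,0,0],[0,0,0]]]}}

```text
clock: 33.9
eef_pos: [565.2, -27.5, 44.9]
tool_rot: [3.141, 0.001, 0.044]
force: [0.8, 0.4, 0.0]
width: 10.5
gripper_force: 0.0
```

```bash
python3 tl.py pics/t13.png
```

```text
33.9 tcp jig -63.57231801565146 93.6169352709437 44.904130030664334 [3.14122061e+00 9.29322540e-04 4.40959063e-02]
69 [[-31.0, 45.2], [34.4, 59.8], [45.8, 294.9]]
```

Request:
{"op": "send_rows", "data": {"series": [[10,[0.1,0.004,0],[0,0,0]],[10,[0.1,0.004,0],[0,0,0]],[10,[0.07,0.003,0],[0,0,0]],[10,[0.05,0.002,0],[0,0,0]],[10,[0,0,0],[0,0,0]]]}}

```text
clock: 34.58
eef_pos: [584.9, -25.8, 45.1]
tool_rot: [3.141, -0.0, 0.046]
force: [0.9, 0.4, 0.3]
width: 9.7
gripper_force: 0.0
```

Request:
{"op": "send_rows", "data": {"series": [[10,[0.03,0.001,0],[0,0,0]],[10,[0.03,0.001,0],[0,0,0]],[10,[0,0,0],[0,0,0]]]}}

```text
clock: 34.95
eef_pos: [587.5, -25.6, 45.0]
tool_rot: [-3.141, 0.002, 0.046]
force: [-2.1, -1.4, 0.7]
width: 9.9
gripper_force: 1.0
```

Request:
{"op": "send_rows", "data": {"series": [[10,[0.02,0.001,0],[0,0,0]],[10,[0.02,0.001,0],[0,0,0]],[10,[0,0,0],[0,0,0]]]}}

```text
clock: 35.33
eef_pos: [587.7, -25.5, 44.8]
tool_rot: [-3.14, 0.006, 0.046]
force: [-7.4, 0.0, 4.3]
width: 10.4
gripper_force: 3.7
```

Request:
{"op": "send_rows", "data": {"series": [[10,[0.015,0.001,0],[0,0,0]],[10,[0.015,0.001,0],[0,0,0]],[10,[0,0,0],[0,0,0]]]}}

```text
clock: 35.7
eef_pos: [587.6, -25.5, 44.6]
tool_rot: [-3.14, 0.009, 0.045]
force: [-11.4, -0.6, 5.7]
width: 10.1
gripper_force: 5.5
```

Request:
{"op": "send_rows", "data": {"series": [[10,[-0.15,0,0],[0,0,0]],[10,[-0.4,0,0],[0,0,0]],[10,[-0.2,0.3,0.4],[0,0,0]],[10,[-0.2,0.6,0.6],[0,0,0]],[10,[-0.5,0.8,0.5],[0,0,0]],[10,[-0.5,0.9,0],[0,0,0]],[10,[0,0.9,0],[0,0,0]],[10,[0,0,0],[0,0,0]]]}}

```text
clock: 36.7
eef_pos: [476.3, 189.5, 134.3]
tool_rot: [-3.139, -0.002, 0.056]
force: [0.8, -0.3, 0.9]
width: 9.9
gripper_force: 0.0
```

```bash
sed -i 's/t12/t14/' edge.py
cat >> edge.py <<'E'
# slate front edge vs batten on the far side of the bar, and fence edge: colour of strip between pack and batten
P=cloud(d);a=(P[...,:2]-o)@xv;b=(P[...,:2]-o)@yv
hsv=cv2.cvtColor(d['img'],cv2.COLOR_RGB2HSV);k=(hsv[...,1]<100)&(abs(a)<50)
for b0,b1 in((-45,-20),(45,80),(80,123)):
    v,u=np.nonzero(k&(b>b0)&(b<b1)&(P[...,2]>64)&(P[...,2]<80))
    Q=np.array([pix(d,x,y,72)[:2]-o for x,y in zip(u,v)]);q=np.stack([Q@xv,Q@yv],1)
    e=[q[abs(q[:,1]-c)<2,0].min() for c in np.arange(b0+3,b1-2,4)];print(b0,b1,np.round(e,1))
E
python3 edge.py
```

```text
50 -32.5; 60 -34.75; 70 -34.5; 80 -34.25; 90 -36.5; 100 -35.25; 110 -32.5; 118 -33.75; 
-25 124.0; -15 124.5; -5 124.0; 5 122.75; 15 123.25; 22 124.5; 
-45 -20 [-30.3 -30.  -31.7 -29.5 -29.3]
45 80 [-31.  -30.8 -30.6 -30.4 -32.1 -31.8 -31.6 -31.3]
80 123 [-31.  -30.7 -30.5 -30.2 -30.1 -29.8 -29.6 -31.4 -31.2 -30.8]
```

View pics/t14.png

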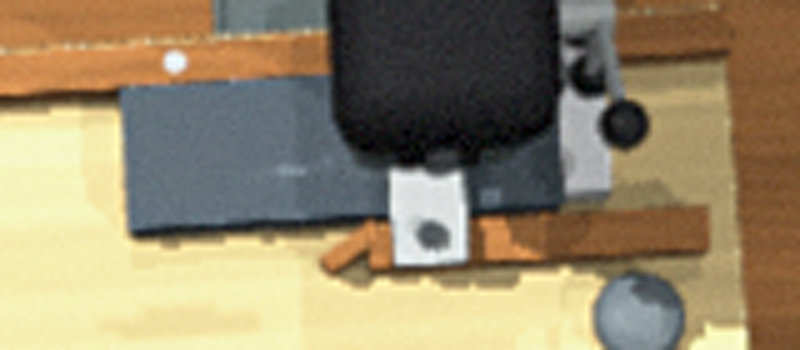

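The pack lies straight along the fence, with its front edge at x ≈ -30 to -31 at both ends, and its end meets the stop at column 563. The arm is clear, so I'm handing in.

```bash
python3 -c "
from cell import ctrl
print(ctrl.finish_job())"
```

```text
the job is handed in; nothing more can be done
None
```

I laid the loose blank on the other two, tapped the pack flush to the fence, slid it under the bush bar to the stop and handed the job in; the last top view and push forces show it home, but no verdict came back.

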